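Draw the quarter-turn key out of the drawing slope

TASK

Unlock the drawing slope: turn its locking key until the flat head lines up with the slot in the steel guard plate, and draw the key out. Lower it into the plywood tray before letting go, leave it there, and do not knock over or push aside the other things on the desk.

Things in the scene. Friction and masses are not known exactly. Their poses are not given: they have to be found in the camera images.
- slope: White desktop drawing slope, fixed, 220 wide, 300 deep; its face is tilted 30 degrees from level and looks to the robot, give or take a small yaw. Origin: slot centre on the top surface of the steel guard plate (90 x 110, proud of the face by 1), 90 above the desk. z: outward normal of the face; x: uphill; y: level, along the slot. Face runs 120 downhill and 100 uphill of the slot.
- slot (a point): Same point as the slope's origin. The slot is a straight opening 43 long (slope y) by 14 wide (slope x) through the 5 thick guard plate, hollow below. Behind the face is a level top, 140 above the desk, with a cup on it.
- key: Loose steel locking key, 55 to 90 g, standing in the slot. Origin: on the stem axis, underside of the round collar (26 diameter, 4 thick) that rests on the guard plate; z: out of the plate; y: along the flat of grip and head. It turns freely both ways about z, no stops. At the start its y is 50 to 90 degrees off the slot's direction, either way, and its stem up to 4 off the slot's centre along the slot.
- key_top (a point): Middle of the outer end of the key's grip, 38 above the key's origin along its z. The grip is flat black plastic, 12 thick (key x) by 30 wide (key y), from 4 to 38 above the key's origin.
- key_head (a point): Centre of the key's flat head, hidden under the plate, 17.5 below the key's origin: a bar 33 long (key y), 7 thick (key x) and 7 high at the end of a round stem of 11 diameter. It has 9 of play below the plate and passes only when key y lies along slope y (either way round) with the stem near the slot's middle.
- tray: Fixed open plywood tray, outside 188 (x) by 158 (y) by 26 high, walls and floor 4 thick, empty. Origin: centre of its underside, on the desk; z up.
- cup: White ceramic cup, rim radius 34, 75 high, standing on the slope's level top. Bystander; origin at the centre of its underside.
- spray: White bottle with a black cap, radius 32, 170 high, on the desk. Bystander; origin at the centre of its underside.
- ink: Small glass jar with a black cap, radius 21, 60 high. Bystander; origin at the centre of its underside.
- eraser: White eraser 24 x 55 x 14, lying near the tray's robot side. Bystander; origin at the centre of its underside.
- roll: Paper tape roll lying flat, outer radius 45, 24 high, beside the tray. Bystander; origin at the centre of its underside.
- brush: Wooden brush lying on the desk between slope and tray, nearest the robot. Bystander.

How it is judged:
On the way, in this order (a step that is already met when the one before it is completed fails the run):
1. the key is drawn clear of the guard plate: its collar more than 35 mm off the plate (z of key in the frame of slope above 0.035 m), for 0.05 s.
2. the key is inside the tray, its collar less than 60 mm above the desk, while the fingers still hold it (x of key in the frame of tray between -0.092 and 0.092 m and y of key in the frame of tray between -0.077 and 0.077 m and height (world z) of key below 0.06 m and contact force between the fingers and key above 0.5 N), for 0.05 s.
At the end, for the whole second after the job is handed in: The key lies or stands at rest in the tray: its collar, grip end and head all within the tray's inner walls (92 mm and 77 mm from its centre along its x and y), the collar less than 45 mm above the desk (x of key in the frame of tray between -0.092 and 0.092 m and y of key in the frame of tray between -0.077 and 0.077 m and x of key_top in the frame of tray between -0.092 and 0.092 m and y of key_top in the frame of tray between -0.077 and 0.077 m and x of key_head in the frame of tray between -0.092 and 0.092 m and y of key_head in the frame of tray between -0.077 and 0.077 m and height (world z) of key below 0.045 m and linear speed of key below 0.03 m/s); the robot touches nothing.
It fails at once if a bystander (cup, spray bottle, ink jar, eraser, roll or brush) is moved by more than 30 mm (distance of any of cup, spray, ink, eraser, roll, brush from where it was at the start of the episode above 0.03 m).
It also fails if it takes over 53 s, if anything falls off the work surface, if the arm or the gripper's body presses on something with over 40 N, if the wrist force passes 120 N, or if a joint passes its speed limit or range.

ROBOT

A 6-joint arm with a two-finger parallel gripper is mounted at the origin on the work surface. World frame = base frame: x ahead of the robot, y to its left, z up, the work surface at z = 0. Lengths are in m, angles in rad, forces in N, time in s.
With the tool pointing down it reaches from about 0.35 to 0.775 m from the base axis. Payload 5.5 kg.
Tool frame: the origin (TCP) lies midway between the tips of the shut fingers; the grasp point (between the pads) lies 19 mm behind it; z points along the fingers, y is the line along which they close (so a half turn about z gives the same grasp; the last joint's range is limited). The gripper opens to 85 mm and grips with 20 to 120 N. Pads are 22 mm wide; open, the fingers measure 114 mm over their backs; the gripper's body (76 mm by 85 mm) begins 54 mm behind the grasp point. The pads swing forward as they close: fully open they stand 13 mm farther back than shut.
Start: joints at [-1.436, 0.313, 0.046, 1.304, 0, 1.431], TCP at [0.156, -0.553, 0.231] pointing down, gripper open.
Joint ranges: [-2.76, 2.76], [-0.86, 1.69], [-1.03, 1.26], [-2.2, 2.34], [-1.47, 1.5], [-3.14, 3.14]. Speed limits (rad/s): [2.57, 2.57, 3.14, 3.14, 3.14, 3.14].

INTERFACE

Orientations are given as a unit quaternion [w, x, y, z].
In Python, from workcell import telemetry, imaging, env gives the robot as it stands. The module is installed in compiled form; this text tells all that it offers.
- The arm moves only by the tool step_arm, never from a script. Its argument "moves" is a list of rows, each a list of 3 entries, a list of its own where there are three numbers: the shift along the tool's x, y, z in mm, then the turn, a rotation vector about the tool's x, y, z in rad, then the finger opening in mm, from 0 to 85.4. A call has 1 to 8 rows; each row is the pose to reach, as a shift and turn from the pose commanded when the call began, along the tool's axes at that moment; what a row does not reach only later rows make up. A row lasts 1/12 s, in which the tool goes at most 41.7 mm and 7.16 degrees, less where a joint would pass 70% of its speed; a pose out of reach is approached as far as the arm can. A call with a gripper value outside its range is refused whole. The fingers move at their own pace and stop on an object; "grip_force" is the grip in N (left out, the last holds). Time passes only in rows, so rows that repeat a pose let the fingers close. It gives the time, the measured TCP pose, the force, the opening and the grip force at its end, in the units of the state.
- telemetry.get_state(): the state, without advancing time (a new reading comes with each control period).
- imaging.read_camera(name): name is "scene" or "top"; returns the picture (480x640x3 uint8, red, green, blue); there is no depth.
- imaging.camera_params(name): a dict with "camera_matrix" (3x3 intrinsics, pixels), "D" ([k1, k2, p1, p2, k3] as OpenCV has them; the pictures are not rectified), "pose" (4x4, takes a point from camera to world coordinates). Camera axes: x right, y up, looking along -z (the intrinsics and any distortion apply to the point x, -y, -z); pixel columns grow to the right and rows downward; lengths in m; the calibration is good to about 2 mm. A picture is of the moment at which its call begins. camera_params takes no time and is no camera call.
- env.hand_in(): hands the job in; it is judged then, once.
The state is a dict: "clock": time; "joint_pos": joint angles; "qvel": joint speeds; "tau": joint torques, N m; "tcp_pos": TCP position; "orientation": TCP orientation; "wrist_force": force on the tool from outside, world axes, zero at the start; "ft_torque": the same for the moment, N m; "finger_gap": finger opening in m; "grip_force": force on a finger pad.
Only numpy, scipy, OpenCV 4.12 (cv2) and the standard library are available. Lean on these libraries where they do the work, as an engineer would, in place of code of your own. Each camera call takes 0.05 s, during which the arm holds its last target. There are 200 camera calls.

## Working session

There is one attempt and no reset: what is moved stays moved. The work goes in short steps, Python scripts to look and compute and a tool call to move; the robot and the scene stay as the last step left them, time stands still between calls to the robot, and variables do not carry over. Pictures are saved under pics/ and viewed, at most 10 in all, crops included, and the job is handed in when it is done.

Besides the shell and the picture viewer there is one more tool, called after "Request:" as a command line: name --argument value ..., lists and objects as JSON in quotes. step_arm: Moves the arm, as the interface text tells. Its arguments: {"type":"object","properties":{"moves":{"type":"array"},"grip_force":{"type":"number"}},"required":["moves"]}

```bash
mkdir -p pics; cat > h.py <<'E'
import numpy as np,cv2
from scipy.spatial.transform import Rotation as R
from workcell import telemetry,imaging,env
def snap(n,f):
    im=imaging.read_camera(n); cv2.imwrite('pics/'+f,im[:,:,::-1]); return im
def proj(n,P):
    p=imaging.camera_params(n);T=np.linalg.inv(np.array(p['pose']));F=np.diag([1.,-1,-1])
    c=(np.atleast_2d(P)@T[:3,:3].T+T[:3,3])@F
    return cv2.projectPoints(c,np.zeros(3),np.zeros(3),np.array(p['camera_matrix']),np.array(p['D'],float))[0][:,0]
def ray(n,uv):
    p=imaging.camera_params(n);T=np.array(p['pose'])
    q=cv2.undistortPoints(np.array(uv,float).reshape(-1,1,2),np.array(p['camera_matrix']),np.array(p['D'],float))[:,0]
    d=np.c_[q[:,0],-q[:,1],-np.ones(len(q))]@T[:3,:3].T
    return T[:3,3],d/np.linalg.norm(d,axis=1)[:,None]
def atz(n,uv,z):
    o,d=ray(n,uv); z=np.asarray(z)
    return o+d*((z-o[2])/d[:,2])[:,None]
def tri(a,b):
    o1,d1=ray('scene',[a]);o2,d2=ray('top',[b]);d1=d1[0];d2=d2[0]
    s=np.linalg.lstsq(np.c_[d1,-d2],o2-o1,rcond=None)[0]
    p,q=o1+s[0]*d1,o2+s[1]*d2
    return (p+q)/2,np.linalg.norm(p-q)
def tool():
    s=telemetry.get_state();w=s['orientation'];return np.array(s['tcp_pos']),R.from_quat([w[1],w[2],w[3],w[0]]),s
E
python3 - <<'E'
from h import *
for n in('scene','top'):
    snap(n,n+'0.png');p=imaging.camera_params(n);print(n,np.round(p['pose'],3).tolist(),p['camera_matrix'],p['D'])
print(telemetry.get_state())
E
```

```text
scene [[-0.042, -0.579, 0.814, 1.411], [0.999, -0.007, 0.047, 0.078], [-0.021, 0.816, 0.578, 0.726], [0.0, 0.0, 0.0, 1.0]] [[496.74654291   0.         313.95362184]
 [  0.         496.74654291 241.61491205]
 [  0.           0.           1.        ]] [0.02186224 0.         0.         0.         0.        ]
top [[-0.003, 0.983, -0.183, 0.421], [-1.0, 0.002, 0.024, 0.029], [0.024, 0.183, 0.983, 0.947], [0.0, 0.0, 0.0, 1.0]] [[490.97947762   0.         307.3103047 ]
 [  0.         490.97947762 239.47586926]
 [  0.           0.           1.        ]] [0.01261727 0.         0.         0.         0.        ]
{'clock': 0.1, 'joint_pos': array([-1.43558784e+00,  3.13937285e-01,  4.51189895e-02,  1.30357644e+00,
       -9.35100735e-06,  1.43121230e+00]), 'qvel': array([-0.00097361, -0.00102668,  0.00245907, -0.00084016,  0.0004437 ,
        0.00096293]), 'tau': array([ 1.59560343e-03, -4.81724739e+01,  2.99245352e+01,  1.27431244e-02,
       -2.32005650e-04, -1.76443478e-05]), 'tcp_pos': array([ 0.15596267, -0.55299527,  0.230502  ]), 'orientation': array([-7.99211879e-04,  9.90575657e-01,  1.36964337e-01, -2.92702121e-06]), 'wrist_force': array([0.49353824, 0.72159283, 0.5836521 ]), 'ft_torque': array([0.00377015, 0.01310196, 0.05455813]), 'grip_force': 0.0, 'finger_gap': 0.08545456757410318}
```

View pics/scene0.png

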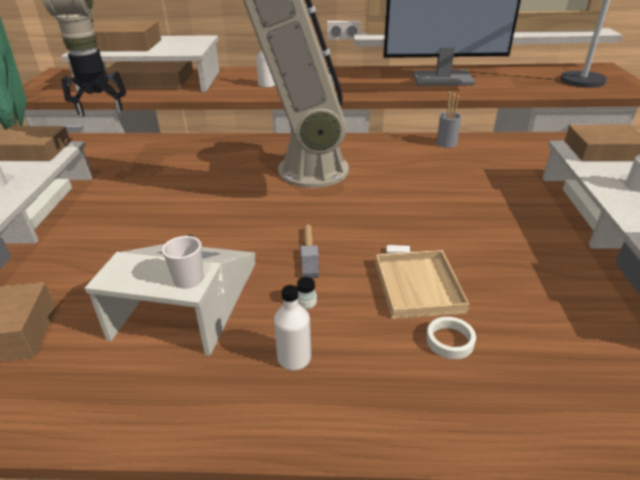

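View pics/top0.png

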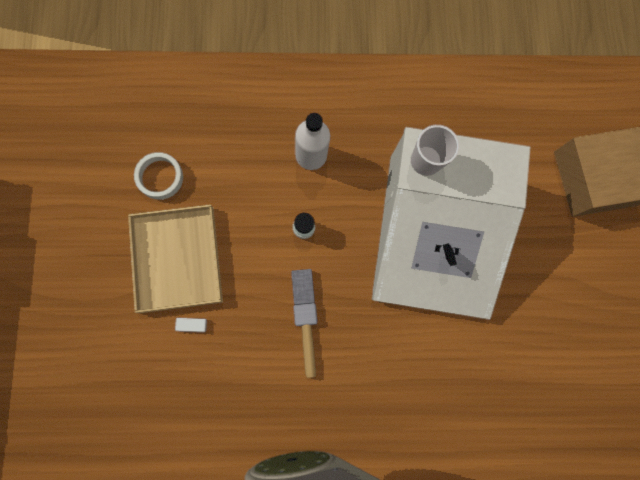

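The scene view shows the slope only from behind, so the key is visible only in the top view, at about (450,255). The tray is at (175,260), the brush at (305,320), the ink jar at (304,225) and the spray bottle at (312,145).

```bash
python3 - <<'E'
from h import *
im=cv2.imread('pics/top0.png')
c=im[210:290,400:500]
cv2.imwrite('pics/c1.png',cv2.resize(c,None,fx=7,fy=7,interpolation=cv2.INTER_CUBIC))
E
```

```text
(no output)
```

View pics/c1.png

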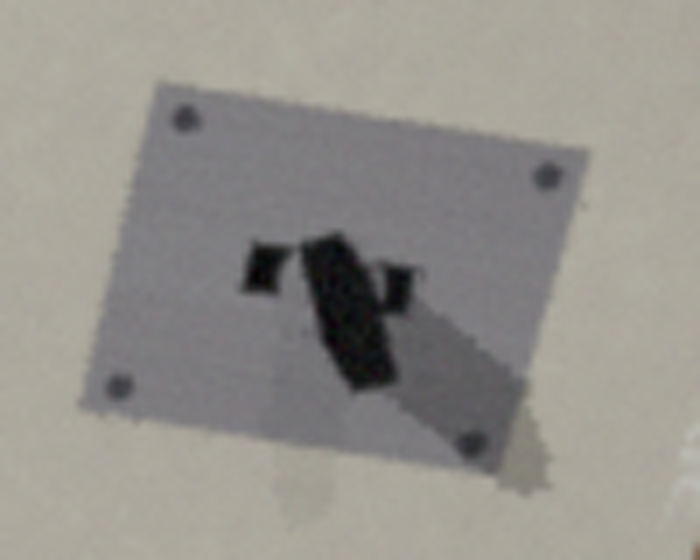

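The crop shows the plate corners at about (157,83), (590,150), (497,475) and (80,408). The slot ends show at (265,268) and (398,290), and the grip is a dark hexagon running from (322,240) to (375,385). I'll fit the slope pose, then the key angle and offset.

```bash
cat >> h.py <<'E'
def slopeR(yaw):  # x uphill, z normal facing the robot
    return R.from_euler('z',yaw)*R.from_matrix(np.array([[np.cos(np.pi/6),0,-.5],[0,1,0],[.5,0,np.cos(np.pi/6)]]))
E
python3 - <<'E'
from h import *
from scipy.optimize import least_squares
cp=lambda a:(np.array(a,float)+.5)/7-.5+[400,210]
uv=cp([(157,83),(590,150),(497,475),(80,408)])
C=np.array([[45,55,0],[45,-55,0],[-45,-55,0],[-45,55,0]])/1000
f=lambda p:(proj('top',slopeR(p[2]).apply(C)+[p[0],p[1],.09])-uv).ravel()
r=least_squares(f,[.45,-.25,0]);print('slope',r.x,np.round(r.fun,2))
x,y,yaw=r.x;S=slopeR(yaw);o=np.array([x,y,.09])
print('slotends px',proj('top',S.apply([[0,.0215,0],[0,-.0215,0]])+o), 'meas',cp([(243,266),(418,290)]))
c=cv2.imread('pics/c1.png',0);m=c<50
def poly(P,img,v):
    q=(proj('top',S.apply(P)+o)-[400,210]+.5)*7-.5
    cv2.fillConvexPoly(img,cv2.convexHull(np.round(q).astype(np.int32)),v)
a=np.linspace(0,2*np.pi,40)
best=[]
for sx in(0,-.001,-.002,.001,.002):
 for s in np.arange(-.005,.0051,.001):
  for th in np.radians(np.arange(-92,92,2)):
    if abs(th)<.8: continue
    img=np.zeros(c.shape,np.uint8)
    poly(np.array([[i*.007,j*.0215,0] for i in(-1,1) for j in(-1,1)]),img,1)
    k=np.array([sx,s,0]);poly(np.c_[.013*np.cos(a),.013*np.sin(a),0*a+.003]+k,img,0)
    G=np.array([[i*.006,j*.015,z] for i in(-1,1) for j in(-1,1) for z in(.004,.038)])
    poly(R.from_euler('z',th).apply(G)+k,img,1)
    best.append(((m&(img>0)).sum()/(m|(img>0)).sum(),sx,s,np.degrees(th)))
best.sort(reverse=True);print(np.round(best[:6],4))
# tray corners (rim, z=.026) and floor-of-desk things
for n,p in [('tray TL',(130,214)),('TR',(211,207)),('BR',(220,304)),('BL',(137,311))]: print(n,atz('top',[p],.026).round(3))
for n,p,z in [('ink',(304,222),.06),('spraycap',(314,122),.17),('cup',(437,145),.215),('brush head',(303,272),.01),('brush end',(311,375),.01)]: print(n,atz('top',[p],z).round(3))
E
```

```text
slope [ 0.56222025 -0.2403149  -0.15799391] [-0.24 -0.3   0.24 -0.08  0.32  0.17 -0.32  0.2 ]
slotends px [[434.75150082 247.93358382]
 [458.69611483 251.71248414]] meas [[434.28571429 247.57142857]
 [459.28571429 251.        ]]Traceback (most recent call last):
  File "<stdin>", line 24, in <module>
  File "<stdin>", line 12, in poly
  File "h.py", line 7, in proj
    p=imaging.camera_params(n);T=np.linalg.inv(np.array(p['pose']));F=np.diag([1.,-1,-1])
ValueError: time passes only in moves, steps and waits
```

```bash
cat >> h.py <<'E'
import functools
_cp=imaging.camera_params
class _I:
    read_camera=staticmethod(imaging.read_camera); camera_params=staticmethod(functools.lru_cache(None)(_cp))
imaging=_I
E
cat > fit.py <<'E'
from h import *
S=slopeR(-.158);o=np.array([.5622,-.2403,.09])
def keyfit(im,sxs=(0,-.0015,.0015),ths=np.arange(-92,92,2),zs=(0,),thr=50):
    c=cv2.resize(cv2.cvtColor(im[210:290,400:500],cv2.COLOR_BGR2GRAY),None,fx=7,fy=7,interpolation=cv2.INTER_CUBIC);m=c<thr
    def poly(P,img,v):
        q=(proj('top',S.apply(P)+o)-[400,210]+.5)*7-.5
        cv2.fillConvexPoly(img,cv2.convexHull(np.round(q).astype(np.int32)),v)
    a=np.linspace(0,2*np.pi,40);best=[]
    for sx in sxs:
     for s in np.arange(-.005,.0051,.001):
      for th in np.radians(ths):
        img=np.zeros(c.shape,np.uint8)
        poly(np.array([[i*.007,j*.0215,0] for i in(-1,1) for j in(-1,1)]),img,1)
        k=np.array([sx,s,0]);poly(np.c_[.013*np.cos(a),.013*np.sin(a),0*a+.003]+k,img,0)
        G=np.array([[i*.006,j*.015,z] for i in(-1,1) for j in(-1,1) for z in(.004,.038)])
        poly(R.from_euler('z',th).apply(G)+k,img,1)
        best.append(((m&(img>0)).sum()/(m|(img>0)).sum(),sx,s,np.degrees(th)))
    best.sort(reverse=True);return np.round(best[:5],4)
E
python3 - <<'E'
from fit import *
print(keyfit(cv2.imread('pics/top0.png')))
for n,p in [('tray TL',(130,214)),('TR',(211,207)),('BR',(220,304)),('BL',(137,311))]: print(n,atz('top',[p],.026).round(3))
for n,p,z in [('ink',(304,222),.06),('spraycap',(314,122),.17),('cup',(437,145),.215),('brush head',(303,272),.01),('brush end',(311,375),.01)]: print(n,atz('top',[p],z).round(3))
E
```

```text
[[ 7.629e-01  0.000e+00  0.000e+00 -5.800e+01]
 [ 7.587e-01  1.500e-03  1.000e-03 -6.000e+01]
 [ 7.573e-01  1.500e-03  1.000e-03 -5.800e+01]
 [ 7.556e-01  0.000e+00  0.000e+00 -6.000e+01]
 [ 7.552e-01  0.000e+00  1.000e-03 -5.800e+01]]
tray TL [[0.641 0.344 0.026]]
TR [[0.656 0.191 0.026]]
BR [[0.471 0.169 0.026]]
BL [[0.458 0.32  0.026]]
ink [[0.619 0.013 0.06 ]]
spraycap [[ 0.767 -0.002  0.17 ]]
cup [[ 0.71  -0.195  0.215]]
brush head [[0.532 0.014 0.01 ]]
brush end [[ 0.341 -0.     0.01 ]]
```

```bash
cat >> fit.py <<'E'
def overlay(im,k,th,f,box=(400,210,500,290)):
    x0,y0,x1,y1=box
    c=cv2.resize(im[y0:y1,x0:x1],None,fx=7,fy=7,interpolation=cv2.INTER_CUBIC)
    def pl(P,col):
        q=(proj('top',S.apply(P)+o)-[x0,y0]+.5)*7-.5
        cv2.polylines(c,[np.round(q).astype(np.int32)],True,col,1)
    pl(np.array([[-7,-21.5,0],[7,-21.5,0],[7,21.5,0],[-7,21.5,0]])/1e3,(0,255,0))
    for z,col in((.004,(255,0,0)),(.038,(0,0,255))):
        pl(R.from_euler('z',th,degrees=True).apply(np.array([[-6,-15,0],[6,-15,0],[6,15,0],[-6,15,0]])/1e3)+k+[0,0,z],col)
    a=np.linspace(0,2*np.pi,40);pl(np.c_[.013*np.cos(a),.013*np.sin(a),0*a+.004]+k,(255,255,0))
    cv2.imwrite('pics/'+f,c)
E
python3 - <<'E'
from fit import *
overlay(cv2.imread('pics/top0.png'),np.array([0,0,0]),-58,'ov1.png')
E
```

```text
(no output)
```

View pics/ov1.png

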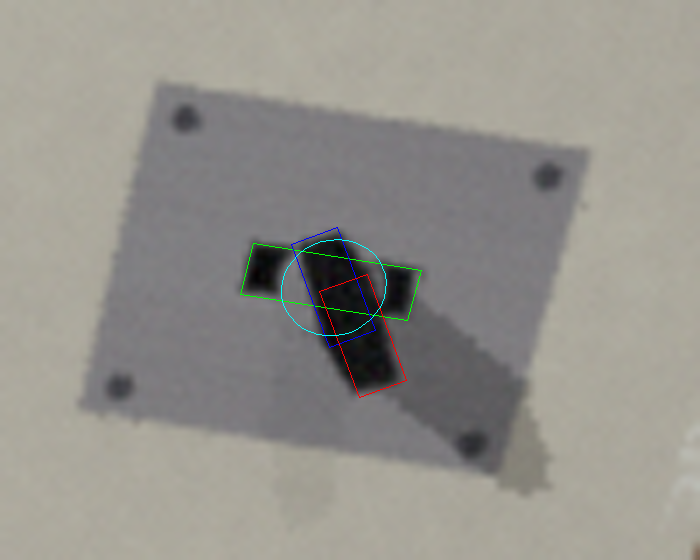

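The overlay matches: the key sits about 58° off the slot (theta = -58°), and its stem is at the slot centre. Next I'll compute the approach pose.

```bash
cat >> fit.py <<'E'
def toolR(th): # tool z=-slope z, tool y = key x at angle th(deg)
    y=S.apply([np.cos(np.radians(th)),np.sin(np.radians(th)),0]);z=-S.apply([0,0,1]);return R.from_matrix(np.c_[np.cross(y,z),y,z])
def go(P,Rt):
    p,r,s=tool();P=np.array(P)
    print('shift',(r.inv().apply(P-p)*1e3).round(1),'turn',(r.inv()*Rt).as_rotvec().round(3),'t',round(s['clock'],2))
E
python3 - <<'E'
from fit import *
go(o+S.apply([0,0,.12]),toolR(-58))
E
```

```text
shift [ 421.4 -215.8   37. ] turn [-0.251  0.461 -0.123] t 0.1
```

Request:
step_arm --moves '[[[421, -216, 37], [-0.251, 0.461, -0.123], 85], [[421, -216, 37], [-0.251, 0.461, -0.123], 85], [[421, -216, 37], [-0.251, 0.461, -0.123], 85], [[421, -216, 37], [-0.251, 0.461, -0.123], 85], [[421, -216, 37], [-0.251, 0.461, -0.123], 85], [[421, -216, 37], [-0.251, 0.461, -0.123], 85], [[421, -216, 37], [-0.251, 0.461, -0.123], 85], [[421, -216, 37], [-0.251, 0.461, -0.123], 85]]'

```text
clock: 0.77
tcp_pos: [0.3998, -0.3257, 0.2049]
orientation: [0.092, 0.947, 0.191, 0.243]
wrist_force: [0.5, -0.5, 0.2]
finger_gap: 0.0854
grip_force: 0.0
```

```bash
python3 - <<'E'
from fit import *
go(o+S.apply([0,0,.12]),toolR(-58)); print(telemetry.get_state()['joint_pos'])
E
```

```text
shift [117.4 -56.4  52.8] turn [ 0.002  0.    -0.001] t 0.77
[-1.08091021 -0.0897021  -0.60223206  0.72053695  0.40944809  1.73278796]
```

Request:
step_arm --moves '[[[117, -56, 53], [0, 0, 0], 85], [[117, -56, 53], [0, 0, 0], 85], [[117, -56, 53], [0, 0, 0], 85], [[117, -56, 53], [0, 0, 0], 85], [[117, -56, 53], [0, 0, 0], 85], [[117, -56, 53], [0, 0, 0], 85]]'

```text
clock: 1.27
tcp_pos: [0.5024, -0.2314, 0.1935]
orientation: [0.091, 0.946, 0.194, 0.242]
wrist_force: [-0.2, -0.9, -0.8]
finger_gap: 0.0852
grip_force: 0.0
```

```bash
python3 - <<'E'
from fit import *
go(o+S.apply([0,0,.12]),toolR(-58)); print(telemetry.get_state()['joint_pos'])
go(o+S.apply([0,0,.01]),toolR(-58))
snap('top','top1.png')
im=cv2.imread('pics/top1.png')[150:330,360:520];cv2.imwrite('pics/c2.png',cv2.resize(im,None,fx=3.3,fy=3.3))
E
```

```text
shift [ 0.8 -0.2 -0.1] turn [-0.     0.     0.003] t 1.27
[-0.72655129 -0.06747901 -0.62805919  0.55769007  0.27256245  2.07469505]
shift [ 8.000e-01 -1.000e-01  1.099e+02] turn [-0.     0.     0.003] t 1.27
```

View pics/c2.png

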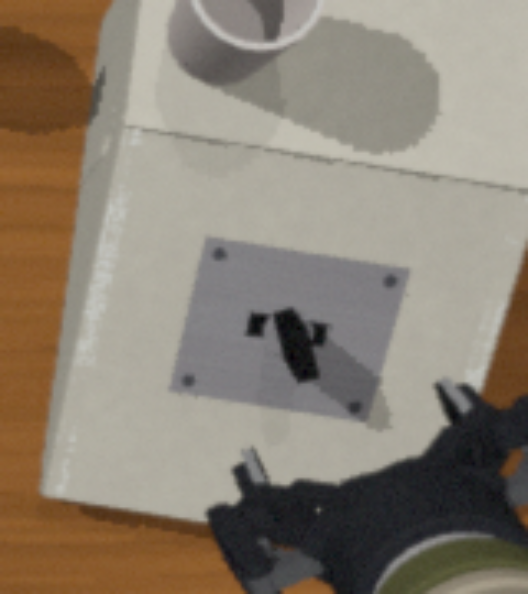

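The open fingers straddle the key axis: the tips are at (250,465) and (455,390) in the crop, and their line is square to the grip's flat. Next I descend along the tool axis and close gently.

Request:
step_arm --moves '[[[1, 0, 40], [0, 0, 0.003], 85], [[1, 0, 75], [0, 0, 0.003], 85], [[1, 0, 100], [0, 0, 0.003], 85], [[1, 0, 110], [0, 0, 0.003], 85], [[1, 0, 110], [0, 0, 0.003], 85], [[1, 0, 110], [0, 0, 0.003], 85]]'

```text
clock: 1.82
tcp_pos: [0.5567, -0.2421, 0.0992]
orientation: [0.091, 0.947, 0.19, 0.242]
wrist_force: [0.1, -0.7, -0.5]
finger_gap: 0.085
grip_force: 0.0
```

Request:
step_arm --moves '[[[0, 0, 0], [0, 0, 0], 30], [[0, 0, 0], [0, 0, 0], 30], [[0, 0, 0], [0, 0, 0], 20], [[0, 0, 0], [0, 0, 0], 20], [[0, 0, 0], [0, 0, 0], 20], [[0, 0, 0], [0, 0, 0], 20], [[0, 0, 0], [0, 0, 0], 20]]' --grip_force 20

```text
clock: 2.4
tcp_pos: [0.5576, -0.2412, 0.0996]
orientation: [0.091, 0.947, 0.191, 0.243]
wrist_force: [-0.4, -0.4, -0.3]
finger_gap: 0.0197
grip_force: 0.0
```

```bash
python3 - <<'E'
from fit import *
go(o+S.apply([0,0,.009]),toolR(-58));s=telemetry.get_state();print(s['finger_gap'],s['wrist_force'],s['joint_pos'])
snap('top','top2.png')
im=cv2.imread('pics/top2.png')[200:330,400:520];cv2.imwrite('pics/c3.png',cv2.resize(im,None,fx=5,fy=4.6))
E
```

```text
shift [ 0.  -1.9  1.5] turn [ 0.002 -0.    -0.002] t 2.4
0.019678452845850684 [-0.35602956 -0.43453123 -0.28157699] [-0.6614104   0.14098608 -0.68040772  0.27925747  0.24269413  2.14072222]
```

View pics/c3.png

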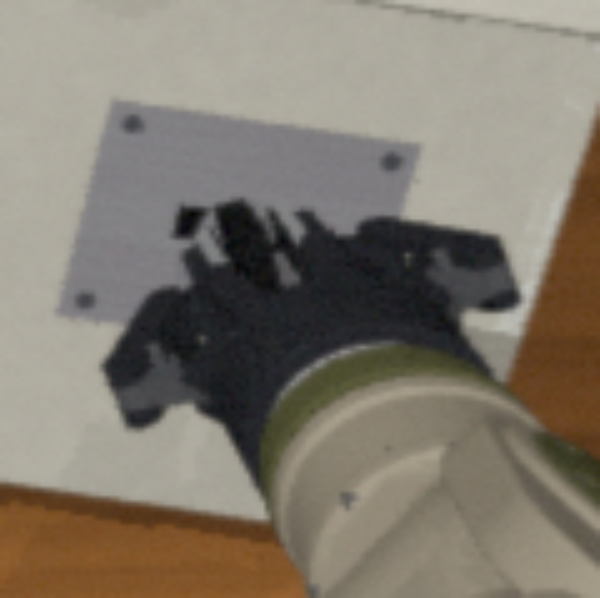

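The key is between the fingers, its grip at about (250,240) in the crop. The TCP is about 2 mm off in tool y, so I'll correct that and grip.

Request:
step_arm --moves '[[[0, -1.8, 1], [0, 0, 0], 20], [[0, -1.8, 1], [0, 0, 0], 20], [[0, -1.8, 1], [0, 0, 0], 20], [[0, -1.8, 1], [0, 0, 0], 10], [[0, -1.8, 1], [0, 0, 0], 5], [[0, -1.8, 1], [0, 0, 0], 5], [[0, -1.8, 1], [0, 0, 0], 5], [[0, -1.8, 1], [0, 0, 0], 5]]' --grip_force 25

```text
clock: 3.12
tcp_pos: [0.5574, -0.2396, 0.0978]
orientation: [0.091, 0.947, 0.191, 0.243]
wrist_force: [-0.7, 0.2, -0.2]
finger_gap: 0.0118
grip_force: 26.6
```

```bash
python3 - <<'E'
from fit import *
go(o+S.apply([0,0,.009]),toolR(-58));s=telemetry.get_state();print(s['finger_gap'],s['wrist_force'],s['ft_torque'])
E
```

```text
shift [0.3 0.1 0.2] turn [ 0.002  0.    -0.002] t 3.12
0.011829863029522774 [-0.65521882  0.24940076 -0.19954085] [0.15279915 0.54509674 0.03545974]
```

Gripped with a gap of 11.8 mm and almost no side force. Now I lift 2 mm within the play and turn the key +58° about the slope normal, which is -1.012 rad about tool z.

Request:
step_arm --moves '[[[0, 0, -2], [0, 0, 0], 5], [[0, 0, -2], [0, 0, -0.08], 5], [[0, 0, -2], [0, 0, -0.16], 5], [[0, 0, -2], [0, 0, -0.24], 5], [[0, 0, -2], [0, 0, -0.32], 5], [[0, 0, -2], [0, 0, -0.4], 5], [[0, 0, -2], [0, 0, -0.48], 5], [[0, 0, -2], [0, 0, -0.5], 5]]' --grip_force 40

```text
clock: 3.78
tcp_pos: [0.5564, -0.2396, 0.0998]
orientation: [0.149, 0.87, 0.42, 0.212]
wrist_force: [-0.1, -0.1, -0.7]
finger_gap: 0.0115
grip_force: 42.6
```

Request:
step_arm --moves '[[[0, 0, 0], [0, 0, -0.08], 5], [[0, 0, 0], [0, 0, -0.16], 5], [[0, 0, 0], [0, 0, -0.24], 5], [[0, 0, 0], [0, 0, -0.32], 5], [[0, 0, 0], [0, 0, -0.4], 5], [[0, 0, 0], [0, 0, -0.48], 5], [[0, 0, 0], [0, 0, -0.51], 5], [[0, 0, 0], [0, 0, -0.51], 5]]'

```text
clock: 4.45
tcp_pos: [0.5564, -0.2395, 0.0997]
orientation: [0.197, 0.736, 0.625, 0.168]
wrist_force: [-0.8, -0.4, -0.9]
finger_gap: 0.0113
grip_force: 42.6
```

```bash
python3 - <<'E'
from fit import *
go(o+S.apply([0,0,.011]),toolR(0));s=telemetry.get_state();print(s['finger_gap'],s['grip_force'],s['wrist_force'],s['ft_torque'],s['joint_pos'])
E
```

```text
shift [0.2 0.2 0.3] turn [ 0.001  0.002 -0.005] t 4.45
0.011305668010030724 42.58309543132782 [-0.82632995 -0.35562311 -0.8872962 ] [0.09463706 0.47395751 0.01085176] [-0.65998973  0.13771932 -0.68377948  0.27919769  0.24192514  1.13276691]
```

Request:
step_arm --moves '[[[0, 0, -2], [0, 0, 0], 5], [[0, 0, -4], [0, 0, 0], 5], [[0, 0, -6], [0, 0, 0], 5], [[0, 0, -8], [0, 0, 0], 5], [[0, 0, -10], [0, 0, 0], 5], [[0, 0, -12], [0, 0, 0], 5]]'

```text
clock: 4.95
tcp_pos: [0.5505, -0.2386, 0.1104]
orientation: [0.197, 0.736, 0.625, 0.168]
wrist_force: [-0.1, 0.1, -1.6]
finger_gap: 0.0114
grip_force: 42.6
```

No resistance past the 9 mm of play, so I'll draw the key fully out.

Request:
step_arm --moves '[[[0, 0, -5], [0, 0, 0], 5], [[0, 0, -12], [0, 0, 0], 5], [[0, 0, -22], [0, 0, 0], 5], [[0, 0, -40], [0, 0, 0], 5], [[0, 0, -60], [0, 0, 0], 5], [[0, 0, -80], [0, 0, 0], 5], [[0, 0, -90], [0, 0, 0], 5], [[0, 0, -90], [0, 0, 0], 5]]'

```text
clock: 5.62
tcp_pos: [0.5063, -0.2322, 0.1917]
orientation: [0.2, 0.736, 0.625, 0.169]
wrist_force: [-0.2, -0.2, -1.0]
finger_gap: 0.0115
grip_force: 42.6
```

```bash
python3 - <<'E'
from fit import *
s=telemetry.get_state();print(s['finger_gap'],s['grip_force'],s['wrist_force'],s['tcp_pos'])
snap('top','top3.png')
# tray target: tool straight down, tool x yaw options
for a in (40,60,80,96.5,120):
    a=np.radians(a);x=np.array([np.cos(a),np.sin(a),0]);z=np.array([0,0,-1.]);Rt=R.from_matrix(np.c_[x,np.cross(z,x),z])
    print(np.degrees(a));go([.556,.256,.2],Rt)
E
```

```text
0.011541373873945274 42.58579194545746 [-0.17749254 -0.18918289 -1.00101525] [ 0.50634622 -0.23216457  0.19167288]
40.0
shift [489.6 -21.1 -24.1] turn [ 0.506 -0.186  0.693] t 5.67
59.99999999999999
shift [489.6 -21.1 -24.1] turn [ 0.522 -0.094  0.352] t 5.67
80.0
shift [489.6 -21.1 -24.1] turn [ 0.528 -0.002  0.011] t 5.67
96.5
shift [489.6 -21.1 -24.1] turn [ 0.524  0.074 -0.27 ] t 5.67
119.99999999999999
shift [489.6 -21.1 -24.1] turn [ 0.506  0.182 -0.67 ] t 5.67
```

View pics/top3.png

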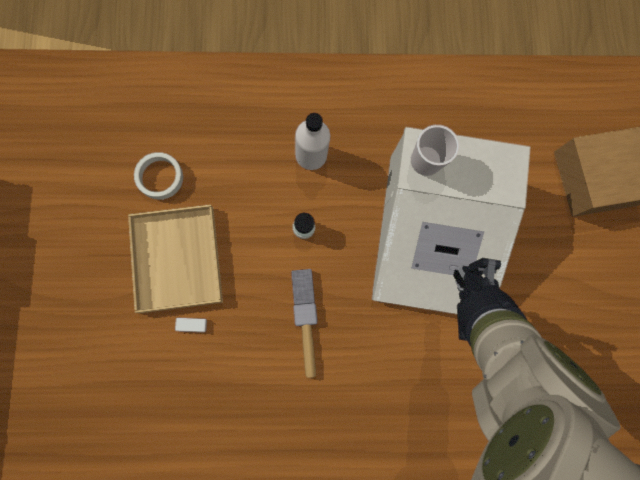

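The key is out: the slot shows empty at (447,250), and all the bystanders are in place. Now I carry it over to the tray.

Request:
step_arm --moves '[[[10, 0, -12], [0, 0, 0], 5], [[40, -2, -24], [0.05, 0, 0], 5], [[75, -4, -24], [0.1, 0.01, 0], 5], [[115, -5, -24], [0.2, 0.02, -0.08], 5], [[155, -6, -24], [0.3, 0.04, -0.15], 5], [[195, -8, -24], [0.4, 0.06, -0.2], 5], [[235, -10, -24], [0.5, 0.07, -0.27], 5], [[275, -12, -24], [0.524, 0.074, -0.27], 5]]'

```text
clock: 6.33
tcp_pos: [0.5306, 0.0456, 0.2017]
orientation: [-0.003, 0.665, 0.747, -0.002]
wrist_force: [2.1, -1.1, -0.9]
finger_gap: 0.0113
grip_force: 42.5
```

```bash
cat >> fit.py <<'E'
def down(deg):
    a=np.radians(deg);x=np.array([np.cos(a),np.sin(a),0]);z=np.array([0,0,-1.]);return R.from_matrix(np.c_[x,np.cross(z,x),z])
E
python3 - <<'E'
from fit import *
go([.556,.256,.15],down(96.5));s=telemetry.get_state();print(s['joint_pos'],s['grip_force'],s['tcp_pos'])
E
```

```text
shift [205.9  50.1  51.9] turn [-0.007 -0.003  0.003] t 6.33
[-6.58012087e-02  2.47946663e-01 -1.15054690e-01  1.21542688e+00
  1.28071742e-03  1.38817221e+00] 42.53458321094513 [0.53058843 0.04559497 0.20172744]
```

Request:
step_arm --moves '[[[40, 10, 10], [0, 0, 0], 5], [[80, 20, 20], [0, 0, 0], 5], [[120, 30, 30], [0, 0, 0], 5], [[160, 40, 40], [0, 0, 0], 5], [[190, 46, 48], [0, 0, 0], 5], [[201, 49, 52], [0, 0, 0], 5], [[201, 49, 52], [0, 0, 0], 5], [[201, 49, 52], [0, 0, 0], 5]]'

```text
clock: 7.0
tcp_pos: [0.5536, 0.2493, 0.1502]
orientation: [-0.002, 0.665, 0.747, -0.001]
wrist_force: [0.3, -0.0, -0.6]
finger_gap: 0.0116
grip_force: 42.6
```

```bash
python3 - <<'E'
from fit import *
go([.556,.256,.045],down(97));s=telemetry.get_state();print(s['grip_force'],s['wrist_force'])
E
```

```text
shift [  6.2   3.7 105.2] turn [-0.004 -0.002 -0.007] t 7.0
42.59121894836426 [ 0.33403151 -0.03018436 -0.58413652]
```

Request:
step_arm --moves '[[[4, 2, 30], [0, 0, 0], 5], [[6, 3, 60], [0, 0, 0], 5], [[6, 3, 85], [0, 0, 0], 5], [[6, 3, 97], [0, 0, 0], 5], [[6, 3, 104], [0, 0, 0], 5], [[6, 3, 106], [0, 0, 0], 5], [[6, 3, 106], [0, 0, 0], 5]]'

```text
clock: 7.58
tcp_pos: [0.5567, 0.2545, 0.0459]
orientation: [-0.002, 0.666, 0.746, 0.0]
wrist_force: [-0.1, 0.7, 0.0]
finger_gap: 0.0114
grip_force: 42.6
```

Request:
step_arm --moves '[[[0, 0, 2], [0, 0, 0], 5], [[0, 0, 4], [0, 0, 0], 5], [[0, 0, 6], [0, 0, 0], 5], [[0, 0, 6], [0, 0, 0], 5]]'

```text
clock: 7.92
tcp_pos: [0.5564, 0.2557, 0.0398]
orientation: [-0.002, 0.666, 0.746, 0.0]
wrist_force: [-0.9, 0.0, -0.1]
finger_gap: 0.0112
grip_force: 42.6
```

Request:
step_arm --moves '[[[0, 0, 1], [0, 0, 0], 5], [[0, 0, 2], [0, 0, 0], 5], [[0, 0, 3], [0, 0, 0], 5], [[0, 0, 3], [0, 0, 0], 5], [[0, 0, 3], [0, 0, 0], 5]]'

```text
clock: 8.33
tcp_pos: [0.5561, 0.2557, 0.0364]
orientation: [-0.002, 0.666, 0.746, -0.0]
wrist_force: [-0.4, -0.1, -1.0]
finger_gap: 0.0116
grip_force: 42.6
```

Request:
step_arm --moves '[[[0, 0, 1], [0, 0, 0], 5], [[0, 0, 2], [0, 0, 0], 5], [[0, 0, 2], [0, 0, 0], 5]]'

```text
clock: 8.58
tcp_pos: [0.556, 0.2556, 0.0342]
orientation: [-0.002, 0.666, 0.746, -0.0]
wrist_force: [-0.3, -1.4, -0.6]
finger_gap: 0.0113
grip_force: 42.6
```

Request:
step_arm --moves '[[[0, 0, 0], [0, 0, 0], 16], [[0, 0, 0], [0, 0, 0], 20], [[0, 0, 0], [0, 0, 0], 30], [[0, 0, 0], [0, 0, 0], 45], [[0, 0, 0], [0, 0, 0], 60], [[0, 0, 0], [0, 0, 0], 70], [[0, 0, 0], [0, 0, 0], 70]]'

```text
clock: 9.17
tcp_pos: [0.5562, 0.2557, 0.0345]
orientation: [-0.002, 0.666, 0.746, 0.0]
wrist_force: [0.1, 0.3, 0.4]
finger_gap: 0.0704
grip_force: 0.0
```

Request:
step_arm --moves '[[[0, 0, -20], [0, 0, 0], 70], [[0, 0, -45], [0, 0, 0], 70], [[0, 0, -80], [0, 0, 0], 70], [[0, 0, -120], [0, 0, 0], 70], [[0, 0, -150], [0, 0, 0], 70], [[-30, -20, -150], [0, 0, 0], 70], [[-70, -50, -150], [0, 0, 0], 70], [[-70, -50, -150], [0, 0, 0], 70]]'

```text
clock: 9.83
tcp_pos: [0.5114, 0.1768, 0.1846]
orientation: [-0.002, 0.666, 0.746, -0.002]
wrist_force: [-1.6, -0.1, -1.0]
finger_gap: 0.0699
grip_force: 0.0
```

```bash
python3 - <<'E'
from fit import *
s=telemetry.get_state();print(s['clock'],s['finger_gap'],s['wrist_force'],s['tcp_pos'])
a=snap('top','top4.png');b=snap('scene','s4.png')
cv2.imwrite('pics/c5.png',np.hstack([cv2.resize(a[190:330,110:250],(400,400)),cv2.resize(b[230:350,350:490],(400,400))])[:,:,::-1])
E
```

```text
9.8333 0.06992078160306865 [-1.5563449  -0.05218547 -1.01739569] [0.51144662 0.17684688 0.18462105]
```

View pics/c5.png

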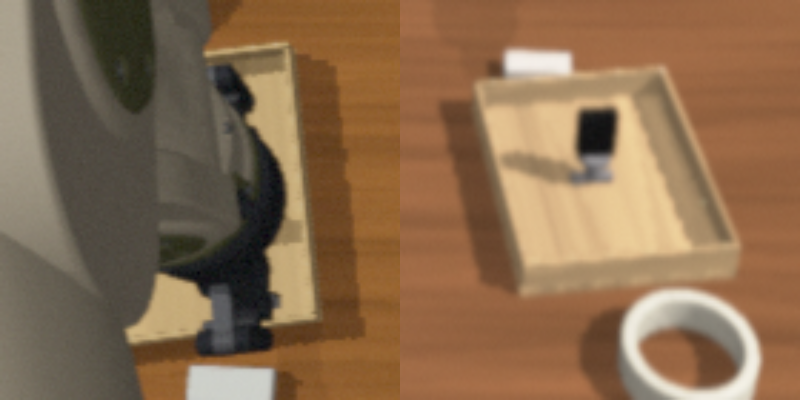

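The scene crop shows the key standing upright near the middle of the tray, its grip at (597,130) and its head at (590,178). The robot is clear of it. I'll let everything settle for a few rows, then hand in.

Request:
step_arm --moves '[[[0, 0, 0], [0, 0, 0], 70], [[0, 0, 0], [0, 0, 0], 70], [[0, 0, 0], [0, 0, 0], 70], [[0, 0, 0], [0, 0, 0], 70], [[0, 0, 0], [0, 0, 0], 70], [[0, 0, 0], [0, 0, 0], 70]]'

```text
clock: 10.43
tcp_pos: [0.515, 0.1805, 0.1841]
orientation: [-0.002, 0.665, 0.746, -0.0]
wrist_force: [-0.7, -0.1, 0.1]
finger_gap: 0.0701
grip_force: 0.0
```

```bash
python3 -c "
from h import *
print(env.hand_in())"
```

```text
the job is handed in; nothing more can be done
None
```

I turned the key into line with the slot, drew it out and lowered it into the plywood tray, where it stands upright near the middle; the job was handed in at about 10.4 s with no sign of a bystander moved, but the hand-in call gave no verdict.

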